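# Start and screw home the cap of the solder paste jar

### The arm

A 6-joint arm with a two-finger parallel gripper is mounted at the origin on a cart in front of the work surface, level with it; the furniture and walls round the work are solid. World frame = base frame: x ahead of the robot, y to its left, z up, the work surface at z = 0. Lengths are in mm, angles in rad, forces in N, time in s.
With the tool pointing down it reaches from about 350 to 725 mm from the base axis. Payload 4.3 kg.
Tool frame: the origin (TCP) lies at the very end of the fingers, on their centre line; the grasp point (between the pads) lies 19 mm behind it (ctrl.grasp_offset is the z of the grasp point in the tool frame, in mm); z points along the fingers, y is the line along which they close (so a half turn about z gives the same grasp; the last joint's range is limited). The gripper opens to 85 mm and grips with 20 to 120 N. Pads are 22 mm wide; open, the fingers measure 114 mm over their backs; the gripper's body (76 mm by 85 mm) begins 54 mm behind the grasp point. The pads swing forward as they close: fully open they stand 13 mm farther back than shut.
Start: joints at [1.169, 0.377, 0.081, 1.274, 0, 1.46], TCP at [165.421, 550.729, 231.329] pointing down, gripper open.
Joint ranges: [-2.72, 2.72], [-0.84, 1.66], [-1.02, 1.22], [-1.77, 2.12], [-1.37, 1.28], [-3.14, 3.14]. Speed limits (rad/s): [2.57, 2.57, 3.14, 3.14, 3.14, 3.14].

### API

Orientations are given as a unit quaternion [x, y, z, w].
In Python, from rig import ctrl, viewer, job gives the robot as it stands.
- The arm moves only by the tool play_rows, never from a script. Its argument "plan" is a list of rows, each a list of 7 numbers: the turn, a rotation vector about the tool's x, y, z in degrees, then the shift along the tool's x, y, z in cm, then the opening, from -1 (shut) to 1 (fully open). A call has 1 to 8 rows; each row shifts and turns the commanded pose from where the row before left it, along the tool's axes as they then stand; what a row does not reach is not made up. A row lasts 1/12 s, in which the tool goes at most 41.7 mm and 7.16 degrees, less where a joint would pass 70% of its speed; a pose out of reach is approached as far as the arm can. A call is refused whole if a number of a shift passes 4.17 or a number of a turn 7.16, either way. A call with a gripper value outside its range is refused whole. The fingers move at their own pace and stop on an object; the grip force is fixed at half the most. Time passes only in rows, so rows that do not move let the fingers close. It gives the time, the measured TCP pose, the force, the opening and the grip force at its end, in the units of the state.
- ctrl.sense(): the state, without advancing time (a new reading comes with each control period).
- viewer.camera(name): name is "scene" or "top" or "wrist"; returns a dict with "frame" (480x640x3 uint8, red, green, blue), "K" (3x3 intrinsics, pixels), "T" (4x4, takes a point from camera to world coordinates). Camera axes: x right, y up, looking along -z (the intrinsics and any distortion apply to the point x, -y, -z); pixel columns grow to the right and rows downward; lengths in mm; the calibration is good to about 2 mm. A picture is of the moment at which its call begins. There is no depth.
- job.sign_off(): hands the job in; it is judged then, once.
The state is a dict: "t": time; "joint_positions": joint angles; "joint_vel": joint speeds; "joint_torque": joint torques, N m; "ee_pos": TCP position; "tcp_rot": TCP orientation; "force": force on the tool from outside, world axes, zero at the start; "ft_torque": the same for the moment, N m; "opening": finger opening in mm; "finger_force": force on a finger pad.
Only numpy, scipy, OpenCV 4.12 (cv2) and the standard library are available. Lean on these libraries where they do the work, as an engineer would, in place of code of your own. Each camera call takes 0.05 s, during which the arm holds its last target. There are 200 camera calls.

### The job

The black cap of the solder paste jar has only been laid on the neck and its thread is not started. Turn the cap backward (anticlockwise from above) until it drops into the thread start, then screw it forward (clockwise) until it is fully home, with its yellow pointer at the green mark, and let go. Leave the other things on the bench where they are.

Things in the scene. Friction and masses are not known exactly. Their poses are not given: they have to be found in the camera images.
- cap_center (a point): Centre, half-way up, of the loose black ribbed screw cap: 54 mm across (56 over ribs), 31 mm high, 60 g, z up its axis. Upper 14 mm solid, below it an open skirt with 3 inner lugs. Its yellow pointer lies towards the cap's own -x. Height of the centre relative to jar_rim: +9.2 mm at the start (lugs on top of the thread ridges), +2.2 mm once dropped into the thread start, -1.5 mm when home.
- cap_pointer (a point): Outer end of the yellow pointer, a radial bar 18 mm long on the cap's top near its edge; 26 mm from the cap's axis, at the top of the cap. At the start it stands 30 to 78 degrees clockwise (from above) of the red mark; a raised stop on the ridges blocks the undropped cap at 87 degrees clockwise of the red mark, another at 11 degrees anticlockwise of it.
- jar_rim (a point): Centre of the top rim of the white jar's 36 mm neck, on the jar's upright axis, 77 mm above the bench. The jar (72 mm wide, green band, shoulder 55 mm above the bench) is clamped in a collar on a steel base 100 x 100 mm and does not move. The cap has about 1 mm of play round the neck. The thread has three equal starts.
- start_mark (a point): Red mark on the jar's shoulder, 31 mm from its axis, 55 mm above the bench, facing roughly the robot: the thread start. With the pointer within 11 degrees of it the lugs stand over the thread's gaps and the cap, pressed lightly or let go, drops 7 mm; then it can turn only clockwise, and goes down 0.072 mm per degree (1.3 mm axial play), beginning 6 degrees past the red mark.
- closed_mark (a point): Green mark on the jar's shoulder, 31 mm from its axis, 55 mm above the bench, 78 degrees clockwise (from above) of the red mark. The pointer comes here when the cap is home: it gets tight on the rim at about 75 degrees past the red mark and meets a hard stop at 83.
- multimeter: Red multimeter that stands fixed on the bench right of the jar, 192 x 119 x 79 mm; origin at the centre of its underside.
- solder_spool: Loose spool of solder standing behind the jar, 49 mm wide, 43 mm high; origin at the centre of its underside.
- tweezers: Loose black tweezers lying behind the jar, 121 mm long; origin at the centre of the underside.
- flux_bottle: Loose small white flux bottle, 30 mm wide and 74 mm high, standing left of and behind the jar; origin at the centre of its underside.
- heat_sink: Loose finned aluminium heat sink, 30 x 30 x 17 mm, left of the jar; origin at the centre of its underside.
- film_tape: Loose roll of amber film tape lying flat, 56 mm wide, 15 mm high, left of the jar near the bench's front edge; origin at the centre of its underside.
- side_cutters: Loose side cutters with red handles, 104 mm long, 12 mm high, lying right of the jar near the bench's front edge; origin at the centre of the underside.
- board_b: Loose black circuit board lying far left of the jar near the bench's front edge, 90 x 150 x 9 mm; origin at the centre of its underside.
Not all that is in view belongs to the job. Leave any purple look-alike of the part that bears cap_center alone.

How it is judged (in metres and radians):
On the way:
1. the cap has been turned back and has dropped into the thread start, level and on the neck, not yet screwed down (z of cap_center in the frame of jar_rim between 0.0003 and 0.004 m and horizontal distance between cap_center and jar_rim below 0.004 m and horizontal distance between cap_pointer and start_mark below 0.016 m), for 0.1 s.
At the end, for the whole second after the job is handed in: The cap is screwed home on the jar: its centre within 1.2 mm of the fully seated height, centred and level, the pointer's end within 11.5 mm of the green mark (about 20 degrees either side), released and at rest (z of cap_center in the frame of jar_rim below -0.0003 m and horizontal distance between cap_center and jar_rim below 0.004 m and angle between cap_center's own z axis and vertical below 0.05 rad and horizontal distance between cap_pointer and closed_mark below 0.0115 m); the robot touches nothing.
It fails at once if a bystander is moved more than 25 mm (distance of any of solder_spool, tweezers, flux_bottle, heat_sink, film_tape, side_cutters, board_b from where it was at the start of the episode above 0.025 m).
It also fails if it takes over 35 s, if anything falls off the work surface, if the arm or the gripper's body presses on something with over 40 N, if the wrist force passes 120 N, or if a joint passes its speed limit or range.

## Working session

There is one attempt and no reset: what is moved stays moved. The work goes in short steps, Python scripts to look and compute and a tool call to move; the robot and the scene stay as the last step left them, time stands still between calls to the robot, and variables do not carry over. Pictures are saved under pics/ and viewed, at most 10 in all, crops included, and the job is handed in when it is done.

Besides the shell and the picture viewer there is one more tool, called after "Emit:" as name(argument=value, ...), one argument or row to a line, values as JSON. play_rows: Moves the arm, as the interface text tells. Its arguments: {"type":"object","properties":{"plan":{"type":"array","items":{"type":"array","items":{"type":"number"}}}},"required":["plan"]}

```bash
mkdir -p pics; ls; python3 - <<'E'
from rig import ctrl, viewer
import cv2,numpy as np
a=[]
for n in("scene","top"):
    c=viewer.camera(n); f=c["frame"]; np.savez(f"pics/{n}0.npz",**c)
    cv2.imwrite(f"pics/{n}0.png",f[:,:,::-1]); print(n,c["K"].round(1).tolist(),c["T"].round(3).tolist(), c.keys())
s=ctrl.sense(); print(s, ctrl.grasp_offset)
E
```

```text
pics
scene [[499.4, 0.0, 329.0], [0.0, 499.4, 238.9], [0.0, 0.0, 1.0]] [[0.795, 0.378, -0.475, 81.695], [-0.607, 0.507, -0.612, -316.185], [0.009, 0.775, 0.632, 715.68], [0.0, 0.0, 0.0, 1.0]] dict_keys(['frame', 'K', 'T'])
top [[472.5, 0.0, 326.3], [0.0, 472.5, 242.3], [0.0, 0.0, 1.0]] [[-0.025, 0.98, -0.198, 376.288], [-1.0, -0.022, 0.019, 292.665], [0.014, 0.198, 0.98, 957.248], [0.0, 0.0, 0.0, 1.0]] dict_keys(['frame', 'K', 'T'])
{'t': 0.1, 'joint_positions': array([1.16869883e+00, 3.78033681e-01, 7.97937704e-02, 1.27440519e+00,
       2.07358998e-05, 1.46050669e+00]), 'joint_vel': array([ 4.04163485e-04,  4.15970199e-05,  2.80852871e-03,  1.32048586e-03,
       -1.06320295e-03,  1.41398196e-03]), 'joint_torque': array([ 1.45601112e-03, -4.64692640e+01,  2.70583999e+01,  1.19789114e-02,
       -1.78600526e-04, -3.42474763e-06]), 'ee_pos': array([165.17412586, 550.16472478, 230.44264679]), 'tcp_rot': array([ 1.45386760e-01,  9.89374467e-01, -8.91591029e-04, -2.44269884e-04]), 'force': array([0.0740902 , 0.79465438, 0.36298216]), 'ft_torque': array([ 0.0373011 ,  0.02448142, -0.03144193]), 'finger_force': 0.0, 'opening': 85.10788769156737} -18.700000000000003
```

View pics/scene0.png

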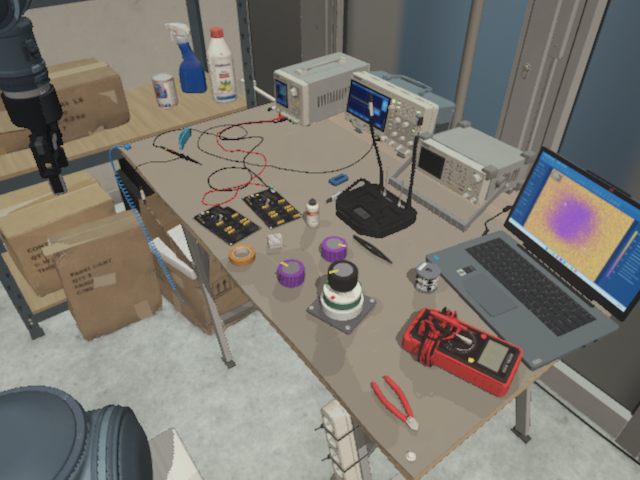

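View pics/top0.png

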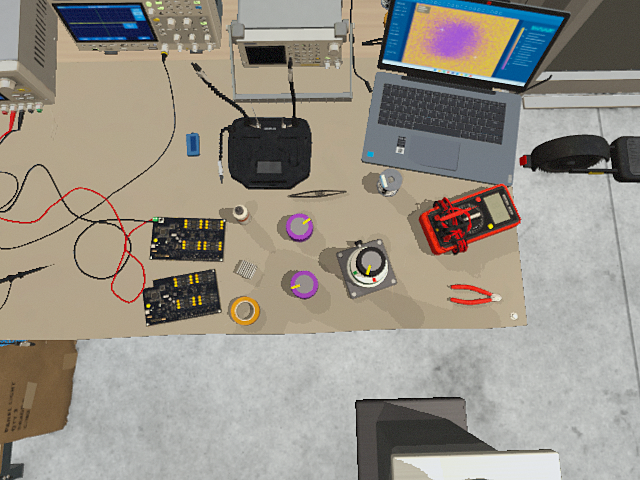

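The top view shows the black cap on the jar at about (371,262), with purple look-alikes at (300,227) and (304,285). In the scene view these are at (343,275), (334,248) and (291,272). By its description the black cap on the jar is the target, and I'll check that in a crop.

```bash
cat > h.py <<'E'
import cv2,numpy as np
def ray(c,u,v,z):
    K,T=c["K"],c["T"]; d=T[:3,:3]@np.array([(u-K[0,2])/K[0,0],-(v-K[1,2])/K[1,1],-1]); o=T[:3,3]
    return o+d*(z-o[2])/d[2]
def blobs(c,lo,hi,box,amin=3):
    x0,y0,x1,y1=box; h=cv2.cvtColor(np.ascontiguousarray(c["frame"]),cv2.COLOR_RGB2HSV)
    m=cv2.inRange(h,lo,hi); k=np.zeros_like(m); k[y0:y1,x0:x1]=m[y0:y1,x0:x1]
    n,l,s,ce=cv2.connectedComponentsWithStats(k)
    return [(s[i,4],ce[i].round(1),np.argwhere(l==i)[:,::-1]) for i in range(1,n) if s[i,4]>=amin]
E
python3 - <<'E'
from h import *
out=[]
for n,b in(("top",(330,230,410,300)),("scene",(300,250,385,330))):
    c=dict(np.load(f"pics/{n}0.npz")); x0,y0,x1,y1=b
    out.append(cv2.resize(c["frame"][y0:y1,x0:x1,::-1],(400,int(400*(y1-y0)/(x1-x0))),interpolation=cv2.INTER_NEAREST))
    for nm,lo,hi,z in(("yel",(20,120,120),(35,255,255),102),("red",(0,130,90),(8,255,255),55),("red2",(172,130,90),(180,255,255),55),("green",(45,100,50),(90,255,255),55),("blk",(0,0,0),(180,255,45),102)):
        for a,ce,p in blobs(c,lo,hi,b): print(n,nm,a,ce,p.min(0),p.max(0),ray(c,*ce,z).round(1)[:2])
H=max(o.shape[0] for o in out)
cv2.imwrite("pics/crop1.png",np.hstack([cv2.copyMakeBorder(o,0,H-o.shape[0],0,0,cv2.BORDER_CONSTANT) for o in out]))
E
```

```text
top yel 32 [368.  269.8] [366 265] [370 274] [496.  201.4]
top red 11 [373.9 279.6] [373 278] [375 281] [483.4 185.9]
top green 9 [354.7 272.4] [353 271] [356 274] [498.2 222.2]
top blk 19 [357.5 242.4] [355 240] [361 245] [547.5 218.7]
top blk 201 [369.  261.1] [356 247] [384 276] [512.1 198.9]
top blk 5 [372. 271.] [370 271] [374 271] [493.7 194.2]
scene yel 22 [332.4 271.3] [329 270] [337 273] [491.6 201.4]
scene red 7 [332.4 297.1] [331 296] [334 298] [480.7 186.2]
scene green 3 [326.3 282.7] [326 282] [327 283] [494.4 222.9]
scene blk 62 [332.6 281.6] [329 274] [338 288] [475.6 180.1]
scene blk 7 [355.1 278.4] [353 277] [356 280] [512.5 162.7]
scene blk 5 [340.2 283. ] [340 281] [341 285] [484.1 169.4]
scene blk 3 [343. 282.] [343 281] [343 283] [489.7 168.4]
scene blk 3 [351. 285.] [351 284] [351 286] [496.2 154.1]
```

View pics/crop1.png

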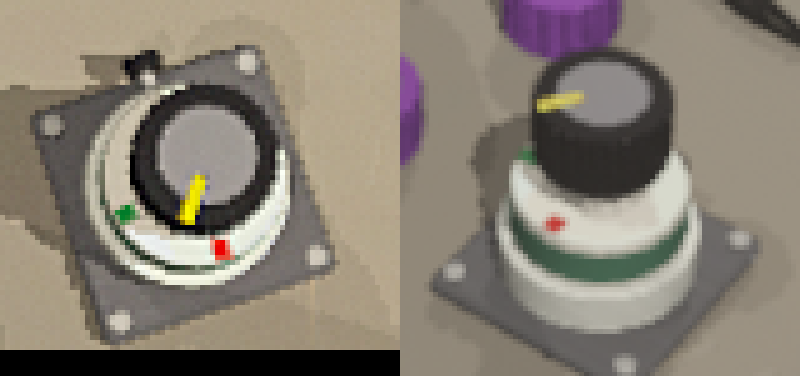

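The crop confirms the black cap with its yellow pointer. The red mark is at top (374,280), the green at (355,272) and the pointer's outer end at about (367,273), roughly 38° clockwise of red. The two marks put the jar axis near (512,195.5). Next I move above it.

Emit:
play_rows(
  plan=[
    [0, 0, 0, -3.6, -2, 0, 1],
    [0, 0, 0, -3.6, -2, 0, 1],
    [0, 0, 0, -3.6, -2, 0, 1],
    [0, 0, 0, -3.6, -2, 0, 1],
    [0, 0, 0, -3.6, -2, 0, 1],
    [0, 0, 0, -3.6, -2, 0, 1],
    [0, 0, 0, -3.6, -2, 0, 1],
    [0, 0, 0, -3.6, -2, 0, 1],
  ],
)

```text
t: 0.77
ee_pos: [395.9, 312.8, 231.0]
tcp_rot: [0.145, 0.989, -0.0, -0.0]
force: [0.3, 0.3, 0.1]
opening: 85.6
finger_force: 0.0
```

Emit:
play_rows(
  plan=[
    [0, 0, 0, -3.6, -2, 0, 1],
    [0, 0, 0, -3.6, -2, 0, 1],
    [0, 0, 0, -3.6, -2, 0, 1],
    [0, 0, 0, -3.6, -2, 0, 1],
    [0, 0, 0, 0, 0, 0, 1],
    [0, 0, 0, 0, 0, 0, 1],
  ],
)

```text
t: 1.27
ee_pos: [511.1, 194.8, 230.5]
tcp_rot: [0.147, 0.989, -0.0, -0.001]
force: [-0.5, 0.8, -0.8]
opening: 85.3
finger_force: 0.0
```

```bash
python3 - <<'E'
from h import *
from rig import ctrl, viewer
s=ctrl.sense(); print(s['t'],s['ee_pos'],s['tcp_rot'],s['joint_positions'],s['force'])
c=viewer.camera("wrist"); np.savez("pics/w1.npz",**c); cv2.imwrite("pics/w1.png",c["frame"][:,:,::-1]); print(c["K"].round(1).tolist(),c["T"].round(3).tolist())
for nm,lo,hi,z in(("yel",(20,120,120),(35,255,255),102),("red",(0,130,90),(8,255,255),55),("green",(45,100,50),(90,255,255),55)):
    for a,ce,p in blobs(c,lo,hi,(0,0,640,480),30): print(nm,a,ce,p.min(0),p.max(0),ray(c,*ce,z).round(1)[:2])
E
```

```text
1.2667 [511.11512375 194.77674203 230.52348118] [ 1.47435569e-01  9.89071503e-01 -1.16386667e-04 -5.49578270e-04] [ 2.47984193e-01  3.20770107e-01 -2.44345987e-03  1.24868665e+00
  2.09174388e-04  5.43934132e-01] [-0.45894222  0.80014161 -0.79698966]
[[419.6, 0.0, 317.2], [0.0, 419.6, 237.5], [0.0, 0.0, 1.0]] [[0.291, -0.924, -0.25, 447.249], [0.957, 0.281, 0.075, 213.065], [0.001, -0.261, 0.965, 371.99], [0.0, 0.0, 0.0, 1.0]]
yel 133 [480.4 110.5] [470 102] [491 119] [468.9 311.9]
yel 201 [319.6 201.3] [316 189] [324 215] [494.4 200.6]
yel 90 [483.1 271.3] [475 263] [491 279] [573.  293.3]
yel 38 [ 73.6 365.9] [ 70 363] [ 77 369] [558.3  -5.4]
red 75 [295.2 180.2] [290 175] [300 186] [481.8 185.5]
red 945 [ 68.7 192.8] [ 25 181] [113 211] [440.9  17.8]
red 900 [ 76.9 220. ] [ 30 210] [122 227] [462.   14.6]
red 2659 [194.  315.5] [131 272] [235 382] [563.7  71.9]
red 107 [120.2 310.3] [114 296] [129 323] [541.7  15.7]
red 884 [ 75.1 348.2] [ 31 308] [121 383] [562.6 -34.8]
red 88 [195.8 355.9] [191 350] [201 361] [599.   59.8]
red 88 [188.7 386.5] [179 378] [202 394] [625.   43.1]
red 62 [183.  397.2] [172 392] [196 401] [633.6  34.4]
green 69 [346.2 184.8] [341 180] [351 190] [496.3 221.4]
```

View pics/w1.png

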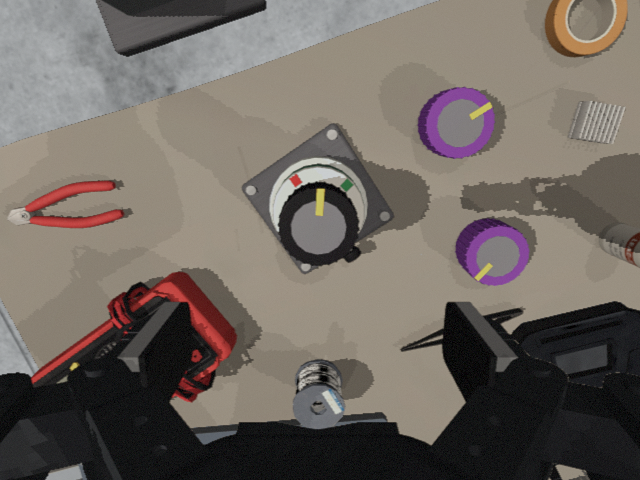

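The wrist view shows the cap at (318,225) with the pointer at (320,201), red at (295,180) and green at (346,185). This agrees on an axis of about (511.7,195), so the TCP is already centred. The cap needs about 38° of anticlockwise turn. I'll descend and grip.

Emit:
play_rows(
  plan=[
    [0, 0, 0, 0, 0, 3.9, 1],
    [0, 0, 0, 0, 0, 3.9, 1],
    [0, 0, 0, 0, 0, 3.9, 1],
    [0, 0, 0, 0, 0, 3, 1],
    [0, 0, 0, 0, 0, 1.1, 1],
    [0, 0, 0, 0, 0, 0, 0.4],
    [0, 0, 0, 0, 0, 0, 0.4],
    [0, 0, 0, 0, 0, 0, 0.4],
  ],
)

```text
t: 1.98
ee_pos: [510.6, 197.7, 74.7]
tcp_rot: [0.145, 0.989, 0.0, 0.001]
force: [0.5, -0.1, 0.5]
opening: 59.9
finger_force: 0.0
```

Emit:
play_rows(
  plan=[
    [0, 0, 0, 0, 0, 0, -1],
    [0, 0, 0, 0, 0, 0, -1],
    [0, 0, 0, 0, 0, 0, -1],
    [0, 0, 0, 0, 0, 0, -1],
    [0, 0, 0, 0, 0, 0, -1],
  ],
)

```text
t: 2.4
ee_pos: [511.5, 197.4, 75.4]
tcp_rot: [0.145, 0.989, 0.001, 0.002]
force: [-1.3, 1.3, 7.2]
opening: 52.4
finger_force: 62.6
```

Emit:
play_rows(
  plan=[
    [0, 0, -5, 0, 0, 0, -1],
    [0, 0, -5, 0, 0, 0, -1],
    [0, 0, -5, 0, 0, 0, -1],
    [0, 0, -5, 0, 0, 0, -1],
    [0, 0, -5, 0, 0, 0, -1],
    [0, 0, -5, 0, 0, 0, -1],
    [0, 0, -4, 0, 0, 0, -1],
    [0, 0, -4, 0, 0, 0, -1],
  ],
)

```text
t: 3.07
ee_pos: [510.5, 196.5, 74.0]
tcp_rot: [-0.186, 0.982, -0.0, 0.0]
force: [-1.3, -0.6, -0.7]
opening: 52.8
finger_force: 62.7
```

```bash
cat > look.py <<'E'
from h import *
from rig import ctrl, viewer
import sys
s=ctrl.sense(); print({k:np.round(s[k],3).tolist() for k in('t','ee_pos','tcp_rot','force','ft_torque','opening')})
z=float(sys.argv[1]); J=np.array([511.7,195])
for n,b in(("top",(330,230,410,300)),("scene",(300,250,385,330)),("wrist",(0,0,640,480))):
    c=viewer.camera(n); np.savez(f"pics/{n}_{sys.argv[2]}.npz",**c); cv2.imwrite(f"pics/{n}_{sys.argv[2]}.png",c["frame"][:,:,::-1])
    for nm,lo,hi,h in(("yel",(20,120,100),(35,255,255),z),("red",(0,130,90),(8,255,255),55),("green",(45,100,50),(90,255,255),55)):
        for a,ce,p in blobs(c,lo,hi,b):
            w=ray(c,*ce,h)[:2]; d=w-J
            if np.hypot(*d)<45: print(n,nm,a,ce,w.round(1),"ang",np.degrees(np.arctan2(d[1],d[0])).round(1)%360)
E
python3 look.py 102 2
```

```text
{'t': 3.067, 'ee_pos': [510.464, 196.499, 73.956], 'tcp_rot': [-0.186, 0.982, -0.0, 0.0], 'force': [-1.259, -0.617, -0.726], 'ft_torque': [-0.134, 0.071, -0.028], 'opening': 52.823}
top yel 3 [373.7 273.7] [488.6 191.3] ang 189.1
top red 11 [373.9 279.6] [483.4 185.9] ang 197.9
scene yel 22 [335.8 275.7] [489.4 188.6] ang 195.9
scene red 7 [332.4 297.1] [480.7 186.2] ang 195.8
scene green 3 [326.3 282.7] [494.4 222.9] ang 121.7
wrist yel 925 [320.5 296.9] [493.3 190.1] ang 195.0
wrist red 308 [318.8 218.9] [481.7 185.2] ang 198.1
wrist green 3 [320.3 198. ] [473.8 182.7] ang 197.9
wrist green 3 [304.  199.7] [476.7 177.1] ang 207.1
wrist green 4 [315.  200.5] [475.4 181.2] ang 200.8
wrist green 3 [323.3 198.3] [473.5 183.9] ang 196.2
wrist green 11 [332.5 201. ] [473.2 187.6] ang 190.9
wrist green 3 [296.  202.7] [478.9 174.7] ang 211.8
wrist green 4 [340.2 202.2] [472.5 190.5] ang 186.5
wrist green 5 [346.  205.6] [472.9 193.1] ang 182.8
wrist green 4 [273.5 208.8] [484.3 167.3] ang 225.3
wrist green 6 [268.5 212.2] [486.3 166. ] ang 228.8
wrist green 9 [260.  218.7] [490.  163.8] ang 235.2
wrist green 188 [390.3 281.5] [495.4 221.9] ang 121.1
```

The pointer now lies over the red mark to within about 3°. I release so the cap can drop.

Emit:
play_rows(
  plan=[
    [0, 0, 0, 0, 0, 0, 0.7],
    [0, 0, 0, 0, 0, 0, 0.7],
    [0, 0, 0, 0, 0, 0, 0.7],
    [0, 0, 0, 0, 0, 0, 0.7],
    [0, 0, 0, 0, 0, 0, 0.7],
  ],
)

```text
t: 3.63
ee_pos: [510.2, 196.7, 73.4]
tcp_rot: [-0.185, 0.983, 0.0, 0.0]
force: [-1.7, 0.0, 0.0]
opening: 72.3
finger_force: 0.0
```

```bash
python3 look.py 95 3 | grep -v "wrist green"; python3 - <<'E'
import cv2,numpy as np
a=cv2.imread("pics/scene_3.png")[245:335,290:390];b=cv2.imread("pics/wrist_3.png")
cv2.imwrite("pics/v3.png",np.hstack([cv2.resize(a,(400,360),interpolation=0),cv2.resize(b[120:480,120:520],(400,360))]))
E
```

```text
{'t': 3.633, 'ee_pos': [510.21, 196.692, 73.37], 'tcp_rot': [-0.185, 0.983, 0.0, 0.0], 'force': [-1.724, 0.001, 0.025], 'ft_torque': [0.025, -0.008, -0.006], 'opening': 72.275}
top red 11 [373.9 279.6] [483.4 185.9] ang 197.9
scene yel 21 [335.7 277.9] [490.4 190. ] ang 193.2
scene red 7 [332.4 297.1] [480.7 186.2] ang 195.8
scene green 3 [326.3 282.7] [494.4 222.9] ang 121.7
wrist yel 863 [319.2 292.7] [494.3 190.4] ang 194.7
wrist red 307 [317.9 220.3] [481.7 185.2] ang 198.1
```

View pics/v3.png

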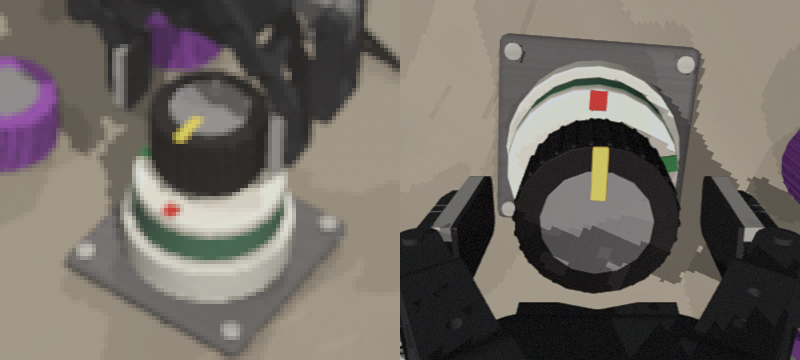

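The scene crop shows the pointer in front, above the red mark. The wrist crop has the pointer lined up with red. I need to confirm how far the cap dropped, so I'll measure height by triangulating the pointer across two views.

Emit:
play_rows(
  plan=[
    [0, 0, 0, 0, 0, 0, 0.7],
    [0, 0, 0, 0, 0, 0, 0.7],
    [0, 0, 0, 0, 0, 0, 0.7],
  ],
)

```text
t: 4.03
ee_pos: [510.1, 196.6, 73.3]
tcp_rot: [-0.185, 0.983, 0.0, 0.0]
force: [-0.3, -0.8, -0.4]
opening: 72.2
finger_force: 0.0
```

```bash
python3 look.py 95 4 | grep -v "wrist green"; cat > tri.py <<'E'
from h import *
import sys
def dirs(c,u,v):
    K,T=c["K"],c["T"]; d=T[:3,:3]@np.array([(u-K[0,2])/K[0,0],-(v-K[1,2])/K[1,1],-1]); return T[:3,3],d/np.linalg.norm(d)
def tri(cs,lo,hi):
    A=np.zeros((3,3));b=np.zeros(3);
    for c,bx in cs:
        a,ce,p=max((x for x in blobs(c,lo,hi,bx)),key=lambda x:x[0]); o,d=dirs(c,*ce); P=np.eye(3)-np.outer(d,d); A+=P;b+=P@o
        if bx[2]==480: print("len",np.round(cv2.minAreaRect(p.astype(np.float32))[1],1),ce)
    return np.linalg.solve(A,b).round(1)
for t in sys.argv[1:]:
    cs=[(dict(np.load(f"pics/scene_{t}.npz")),(300,250,385,330)),(dict(np.load(f"pics/wrist_{t}.npz")),(160,100,480,400))]
    print(t,"yel",tri(cs,(20,120,100),(35,255,255)),"red",tri(cs,(0,130,90),(8,255,255)))
E
python3 tri.py 2 3 4
```

```text
{'t': 4.033, 'ee_pos': [510.118, 196.615, 73.298], 'tcp_rot': [-0.185, 0.983, 0.0, 0.0], 'force': [-0.305, -0.763, -0.435], 'ft_torque': [0.001, -0.014, 0.011], 'opening': 72.246}
top red 11 [373.9 279.6] [483.4 185.9] ang 197.9
scene yel 21 [335.7 277.9] [490.4 190. ] ang 193.2
scene red 7 [332.4 297.1] [480.7 186.2] ang 195.8
wrist yel 867 [319.3 292.6] [494.2 190.4] ang 194.8
wrist red 307 [318.  220.4] [481.7 185.2] ang 198.1
len [17.6 55.5] [320.5 296.9]
len [19. 16.] [318.8 218.9]
2 yel [493.1 191.   98.9] red [481.  185.5  55.5]
len [53. 17.] [319.2 292.7]
len [19. 16.] [317.9 220.3]
3 yel [493.3 191.2  93.2] red [481.  185.5  55.6]
len [17.1 53.7] [319.3 292.6]
len [19. 16.] [318.  220.4]
4 yel [493.2 191.2  93.3] red [481.  185.5  55.6]
```

Triangulation puts the pointer top at about 93 mm, down from about 99, and stable. That is the dropped height (94.7 expected, about 1.5 mm bias), level and over the red mark. The cap is centred between the fingers. I regrip lower.

Emit:
play_rows(
  plan=[
    [0, 0, 0, 0, 0, 0.3, 0.7],
    [0, 0, 0, 0, 0, 0.3, 0.7],
    [0, 0, 0, 0, 0, 0, -1],
    [0, 0, 0, 0, 0, 0, -1],
    [0, 0, 0, 0, 0, 0, -1],
    [0, 0, 0, 0, 0, 0, -1],
    [0, 0, 0, 0, 0, 0, -1],
    [0, 0, 0, 0, 0, 0, -1],
  ],
)

```text
t: 4.85
ee_pos: [510.2, 196.2, 67.4]
tcp_rot: [-0.185, 0.983, -0.0, 0.0]
force: [0.4, -2.9, 1.4]
opening: 52.6
finger_force: 62.4
```

Emit:
play_rows(
  plan=[
    [0, 0, 5, 0, 0, 0, -1],
    [0, 0, 5, 0, 0, 0, -1],
    [0, 0, 5, 0, 0, 0.04, -1],
    [0, 0, 5, 0, 0, 0.04, -1],
    [0, 0, 5, 0, 0, 0.04, -1],
    [0, 0, 5, 0, 0, 0.04, -1],
    [0, 0, 5, 0, 0, 0.04, -1],
    [0, 0, 5, 0, 0, 0.04, -1],
  ],
)

```text
t: 5.52
ee_pos: [510.9, 197.1, 65.2]
tcp_rot: [0.165, 0.986, 0.001, 0.001]
force: [0.3, 0.8, -0.8]
opening: 52.3
finger_force: 62.6
```

```bash
python3 look.py 93 5 | grep -v "wrist green"
```

```text
{'t': 5.517, 'ee_pos': [510.916, 197.108, 65.222], 'tcp_rot': [0.165, 0.986, 0.001, 0.001], 'force': [0.296, 0.791, -0.798], 'ft_torque': [-0.052, -0.058, 0.006], 'opening': 52.302}
top yel 12 [365.3 272.5] [492.4 205.6] ang 151.1
top red 11 [373.9 279.6] [483.4 185.9] ang 197.9
top green 11 [354.9 272.1] [498.7 221.8] ang 115.8
scene yel 24 [332.8 274.2] [493.4 202.4] ang 157.9
scene red 7 [332.4 297.1] [480.7 186.2] ang 195.8
scene green 3 [326.3 282.7] [494.4 222.9] ang 121.7
wrist yel 940 [320.3 301.9] [495.2 202.1] ang 156.6
wrist red 334 [265.8 241.9] [481.7 185.5] ang 197.6
```

Emit:
play_rows(
  plan=[
    [0, 0, 5, 0, 0, 0.03, -1],
    [0, 0, 5, 0, 0, 0.03, -1],
    [0, 0, 5, 0, 0, 0.03, -1],
    [0, 0, 5, 0, 0, 0.03, -1],
    [0, 0, 5, 0, 0, 0.03, -1],
    [0, 0, 5, 0, 0, 0.03, -1],
    [0, 0, 4, 0, 0, 0, -1],
    [0, 0, 3, 0, 0, 0, -1],
  ],
)

```text
t: 6.33
ee_pos: [511.5, 198.3, 64.3]
tcp_rot: [0.467, 0.884, 0.002, 0.0]
force: [0.5, 3.3, 4.1]
opening: 52.7
finger_force: 63.0
```

```bash
python3 look.py 91 6 | grep -v "wrist green"; python3 tri.py 5 6
```

```text
{'t': 6.333, 'ee_pos': [511.48, 198.263, 64.281], 'tcp_rot': [0.467, 0.884, 0.002, 0.0], 'force': [0.478, 3.3, 4.086], 'ft_torque': [0.56, -0.217, 0.09], 'opening': 52.719}
top yel 8 [358.9 268.1] [501.1 217. ] ang 115.7
top red 7 [374.3 280.4] [481.8 185.2] ang 198.2
top green 12 [355.1 272.1] [498.7 221.5] ang 116.1
scene red 8 [332.5 297. ] [481.  186.3] ang 195.8
wrist yel 937 [320.5 301.7] [503.  210.6] ang 119.2
wrist red 291 [237.5 283.6] [481.9 186. ] ang 196.8
len [17.6 55.9] [320.3 301.9]
len [20.2 16.8] [265.8 241.9]
5 yel [494.3 202.4  93.2] red [481.  185.8  55.4]Traceback (most recent call last):
  File "tri.py", line 13, in <module>
    print(t,"yel",tri(cs,(20,120,100),(35,255,255)),"red",tri(cs,(0,130,90),(8,255,255)))
                  ~~~^^^^^^^^^^^^^^^^^^^^^^^^^^^^^^
  File "tri.py", line 8, in tri
    a,ce,p=max((x for x in blobs(c,lo,hi,bx)),key=lambda x:x[0]); o,d=dirs(c,*ce); P=np.eye(3)-np.outer(d,d); A+=P;b+=P@o
           ~~~^^^^^^^^^^^^^^^^^^^^^^^^^^^^^^^^^^^^^^^^^^^^^^^^^^
ValueError: max() iterable argument is empty
```

The pointer is about 78° past red, at the green mark, with torque building. I nip it up slightly, release and lift away.

Emit:
play_rows(
  plan=[
    [0, 0, 2, 0, 0, 0, -1],
    [0, 0, 0, 0, 0, 0, -1],
    [0, 0, 0, 0, 0, 0, -1],
    [0, 0, 0, 0, 0, 0, 0.9],
    [0, 0, 0, 0, 0, 0, 0.9],
    [0, 0, 0, 0, 0, 0, 0.9],
    [0, 0, 0, 0, 0, 0, 0.9],
    [0, 0, 0, 0, 0, 0, 0.9],
  ],
)

```text
t: 7.15
ee_pos: [509.6, 196.3, 62.7]
tcp_rot: [0.482, 0.876, -0.0, -0.0]
force: [0.3, -0.4, -0.7]
opening: 81.0
finger_force: 0.0
```

Emit:
play_rows(
  plan=[
    [0, 0, 0, 0, 0, -2, 0.9],
    [0, 0, 0, 0, 0, -3.5, 0.9],
    [0, 0, 0, 0, 0, -3.5, 0.9],
    [0, 0, 0, 0, 0, -3.5, 0.9],
    [0, 0, 0, 0, 0, 0, 0.9],
    [0, 0, 0, 0, 0, 0, 0.9],
  ],
)

```text
t: 7.65
ee_pos: [512.1, 197.0, 190.6]
tcp_rot: [0.483, 0.876, 0.002, 0.002]
force: [-0.4, 0.4, -0.1]
opening: 81.1
finger_force: 0.0
```

```bash
python3 look.py 91 7 | grep -v "wrist green"; python3 tri.py 7;  python3 - <<'E'
import cv2,numpy as np
a=cv2.imread("pics/scene_7.png")[245:335,290:390];b=cv2.imread("pics/wrist_7.png")
cv2.imwrite("pics/v7.png",np.hstack([cv2.resize(a,(400,360),interpolation=0),cv2.resize(b[60:420,120:520],(400,360))]))
E
```

```text
{'t': 7.65, 'ee_pos': [512.056, 197.029, 190.592], 'tcp_rot': [0.483, 0.876, 0.002, 0.002], 'force': [-0.414, 0.397, -0.07], 'ft_torque': [-0.003, 0.019, -0.014], 'opening': 81.133}
top yel 31 [361.5 266.1] [504.8 212. ] ang 112.2
top red 11 [373.9 279.6] [483.4 185.9] ang 197.9
top green 12 [355.1 272.1] [498.7 221.5] ang 116.1
scene yel 15 [332.5 270.2] [500.9 212.9] ang 121.2
scene red 7 [332.4 297.1] [480.7 186.2] ang 195.8
scene green 3 [326.3 282.7] [494.4 222.9] ang 121.7
wrist yel 264 [322.4 213.1] [502.9 211. ] ang 118.6
wrist red 109 [275.  216.9] [482.  185.8] ang 197.3
len [30.  9.] [322.4 213.1]
len [108.  36.] [293.  385.3]
7 yel [501.7 211.8  91.8] red [493.  142.1 119.7]
```

View pics/v7.png

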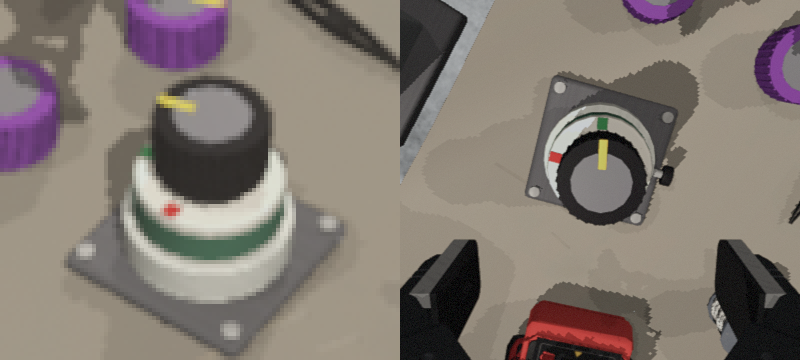

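Both views show the pointer on the green mark. As a last check on seated height, I compare the grey disc's row in the scene view before and after.

```bash
python3 - <<'E'
import cv2,numpy as np
for n in("scene0","scene_7"):
    g=cv2.cvtColor(np.load(f"pics/{n}.npz")["frame"],cv2.COLOR_RGB2GRAY)[250:330,300:385]
    m=(g>85).astype(np.uint8)
    k,l,s,c=cv2.connectedComponentsWithStats(m,connectivity=4)
    print(n,[(s[i].tolist(),c[i].round(1)) for i in range(1,k) if s[i,4]>100])
    # dark edges along centre column
    print(g[10:60,43].tolist())
E
```

```text
scene0 [([0, 0, 85, 80, 5470], array([42.3, 43.4])), ([29, 13, 25, 14, 248], array([41.9, 19.5]))]
[66, 55, 78, 123, 140, 140, 140, 140, 140, 140, 140, 140, 140, 140, 139, 139, 111, 64, 55, 53, 47, 43, 43, 43, 45, 44, 45, 44, 45, 45, 45, 55, 112, 174, 190, 190, 196, 206, 211, 212, 212, 214, 201, 180, 139, 87, 88, 88, 89, 89]
scene_7 [([0, 0, 85, 80, 5847], array([42.4, 41.9]))]
[118, 127, 134, 127, 92, 57, 103, 136, 145, 145, 145, 145, 145, 145, 145, 145, 144, 144, 144, 143, 112, 62, 57, 54, 48, 45, 45, 46, 46, 46, 46, 46, 46, 46, 48, 70, 175, 208, 214, 217, 218, 220, 207, 185, 144, 92, 92, 93, 92, 92]
```

The disc dropped about 4.0 px, or about 10 mm, where fully home is 10.7. That is close but within measurement error, and there is plenty of time. I'll regrip and tighten a few degrees against the stop.

Emit:
play_rows(
  plan=[
    [0, 0, 0, 0, 0, 3.5, 0.9],
    [0, 0, 0, 0, 0, 3.5, 0.9],
    [0, 0, 0, 0, 0, 3.5, 0.9],
    [0, 0, 0, 0, 0, 1.8, 0.9],
    [0, 0, 0, 0, 0, 0, 0.9],
    [0, 0, 0, 0, 0, 0, -1],
    [0, 0, 0, 0, 0, 0, -1],
    [0, 0, 0, 0, 0, 0, -1],
  ],
)

```text
t: 8.47
ee_pos: [511.5, 197.1, 67.0]
tcp_rot: [0.483, 0.876, 0.001, 0.001]
force: [0.5, -0.1, -3.4]
opening: 52.1
finger_force: 63.2
```

Emit:
play_rows(
  plan=[
    [0, 0, 0, 0, 0, 0, -1],
    [0, 0, 0, 0, 0, 0, -1],
    [0, 0, 0, 0, 0, 0, -1],
    [0, 0, 2, 0, 0, 0, -1],
    [0, 0, 2, 0, 0, 0, -1],
    [0, 0, 2, 0, 0, 0, -1],
    [0, 0, 0, 0, 0, 0, -1],
  ],
)

```text
t: 9.05
ee_pos: [511.5, 197.0, 66.8]
tcp_rot: [0.528, 0.849, 0.001, 0.001]
force: [-1.1, -0.8, 5.4]
opening: 52.4
finger_force: 64.2
```

```bash
python3 look.py 91 8 | grep -v "wrist green"
```

```text
{'t': 9.05, 'ee_pos': [511.536, 196.966, 66.758], 'tcp_rot': [0.528, 0.849, 0.001, 0.001], 'force': [-1.06, -0.765, 5.362], 'ft_torque': [0.022, 0.059, -0.069], 'opening': 52.403}
top yel 10 [358.3 266.7] [503.8 218. ] ang 109.0
top red 3 [373.3 280.7] [481.3 187.1] ang 194.6
top green 10 [354.8 272.3] [498.4 222. ] ang 116.3
scene red 8 [332.5 297. ] [481.  186.3] ang 195.8
scene green 4 [326.5 282.5] [495.1 223.1] ang 120.6
wrist yel 902 [319.9 295.6] [504.5 211.2] ang 113.9
wrist red 154 [238.3 286.2] [481.4 187. ] ang 194.7
```

The cap is now about 83° past red, at the hard stop and within tolerance. I release and retreat.

Emit:
play_rows(
  plan=[
    [0, 0, 0, 0, 0, 0, 0.9],
    [0, 0, 0, 0, 0, 0, 0.9],
    [0, 0, 0, 0, 0, 0, 0.9],
    [0, 0, 0, 0, 0, 0, 0.9],
    [0, 0, 0, 0, 0, -2, 0.9],
    [0, 0, 0, 0, 0, -3.5, 0.9],
    [0, 0, 0, 0, 0, -3.5, 0.9],
    [0, 0, 0, 0, 0, -3.5, 0.9],
  ],
)

```text
t: 9.87
ee_pos: [509.3, 196.4, 191.0]
tcp_rot: [0.528, 0.849, -0.001, -0.001]
force: [0.4, -0.2, -1.0]
opening: 81.5
finger_force: 0.0
```

Emit:
play_rows(
  plan=[
    [0, 0, 0, 0, 0, 0, 0.9],
    [0, 0, 0, 0, 0, 0, 0.9],
    [0, 0, 0, 0, 0, 0, 0.9],
  ],
)

```text
t: 10.12
ee_pos: [509.9, 196.5, 189.7]
tcp_rot: [0.528, 0.849, -0.0, -0.0]
force: [0.7, 0.5, 0.1]
opening: 81.1
finger_force: 0.0
```

```bash
python3 look.py 91 9 | grep -v "wrist green"; python3 - <<'E'
import cv2,numpy as np
for n in("scene0","scene_7","scene_9"):
    g=cv2.cvtColor(np.load(f"pics/{n}.npz")["frame"],cv2.COLOR_RGB2GRAY)[250:330,300:385]
    print(g[10:50,43].tolist())
E
```

```text
{'t': 10.117, 'ee_pos': [509.936, 196.522, 189.667], 'tcp_rot': [0.528, 0.849, -0.0, -0.0], 'force': [0.707, 0.467, 0.066], 'ft_torque': [0.0, -0.023, -0.011], 'opening': 81.075}
top yel 33 [361.2 265.4] [506.1 212.5] ang 107.8
top red 13 [373.6 279.3] [484.  186.4] ang 197.2
top green 11 [354.9 272.1] [498.7 221.8] ang 115.8
scene yel 18 [333.1 269.6] [502.8 213.5] ang 115.8
scene red 7 [332.4 297.1] [480.7 186.2] ang 195.8
scene green 3 [326.3 282.7] [494.4 222.9] ang 121.7
wrist yel 255 [323.1 212.7] [504.  211.6] ang 114.8
wrist red 93 [275.5 221.1] [481.7 185.7] ang 197.2
[66, 55, 78, 123, 140, 140, 140, 140, 140, 140, 140, 140, 140, 140, 139, 139, 111, 64, 55, 53, 47, 43, 43, 43, 45, 44, 45, 44, 45, 45, 45, 55, 112, 174, 190, 190, 196, 206, 211, 212]
[118, 127, 134, 127, 92, 57, 103, 136, 145, 145, 145, 145, 145, 145, 145, 145, 144, 144, 144, 143, 112, 62, 57, 54, 48, 45, 45, 46, 46, 46, 46, 46, 46, 46, 48, 70, 175, 208, 214, 217]
[119, 127, 134, 126, 89, 56, 78, 127, 145, 145, 145, 145, 145, 145, 146, 145, 145, 145, 144, 144, 115, 65, 57, 57, 50, 45, 47, 46, 47, 47, 45, 46, 47, 47, 47, 58, 149, 199, 215, 217]
```

```bash
python3 -c "
from rig import job
print(job.sign_off())"
```

```text
the job is handed in; nothing more can be done
None
```

I turned the cap back until it dropped at the red mark, screwed it clockwise to its stop about 4° past the green mark (within tolerance), released it and handed the job in at about 10 s; the hand-in returned no verdict, and the camera drop of about 10 mm (10.7 when home) is too coarse to prove full seating.

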